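# Ratchet the hold-down dog onto a retort stand

### The arm

A 6-joint arm with a two-finger parallel gripper is mounted at the origin on the work surface. World frame = base frame: x ahead of the robot, y to its left, z up, the work surface at z = 0. Lengths are in m, angles in rad, forces in N, time in s.
With the tool pointing down it reaches from about 0.325 to 0.85 m from the base axis. Payload 15.5 kg.
Tool frame: the origin (TCP) lies midway between the tips of the shut fingers; the grasp point (between the pads) lies 19 mm behind it; z points along the fingers, y is the direction in which the jaws open and shut (so a half turn about z gives the same grasp; the last joint's range is limited). The gripper opens to 91 mm and grips with 3 to 60 N. Pads are 32 mm wide; open, the fingers measure 118 mm over their backs; the gripper's body (76 mm by 178 mm) begins 60 mm behind the grasp point.
Start: joints at [1.236, 0.494, 1.345, -0, 1.302, -0.096], TCP at [0.148, 0.607, 0.214] pointing down, gripper open.
Joint ranges: [-2.91, 2.91], [-0.82, 2.16], [0.22, 2.67], [-1.22, 4.37], [0.12, 2.79], [-3.08, 3.08]. Speed limits (rad/s): [1.89, 1.89, 2.57, 3.01, 3.01, 3.01].

### API

Orientations are given as a rotation vector (axis times angle).
In Python, from plant import bot gives the robot as it stands.
- The arm moves only by the tool play_rows, never from a script. Its arguments are lists of equal length, an entry for each row: "delta_pos": the shift along the tool's x, y, z in m, a list of three; "twist": the turn about the tool's z in rad; "fingers": the opening, from 0 (shut) to 1 (fully open). A call has exactly 5 rows; each row shifts and turns the pose as measured when the row begins, along the tool's axes as they then stand; what a row does not reach is not made up. A row lasts 1/10 s, in which the tool goes at most 50 mm and 8.59 degrees, less where a joint would pass 70% of its speed; a pose out of reach is approached as far as the arm can. A call with a gripper value outside its range is refused whole. The fingers move at their own pace and stop on an object; the grip force is fixed at half the most. Time passes only in rows, so rows that do not move let the fingers close, or fill a call up. It gives the time, the measured TCP pose, the force and the opening at its end, in the units of the state.
- bot.read_state(): the state, without advancing time (a new reading comes with each control period).
- bot.capture(name): name is "side" or "top"; returns (picture, depth): 420x560x3 uint8, red, green, blue; 420x560 float32, m along the optical axis (not along the pixel's ray), 0 where there is no reading.
- bot.camera_params(name): a dict with "fx", "fy", "cx", "cy" (pixels), "extrinsics" (4x4, takes a point from world to camera coordinates). Camera axes: x right, y down, z forward; pixel columns grow to the right and rows downward; lengths in m; the calibration is good to about 2 mm. A picture is of the moment at which its call begins. camera_params takes no time and is no camera call.
- bot.close_job(): hands the job in, once; it reports no verdict.
The state is a dict: "time": time; "qpos": joint angles; "dq": joint speeds; "joint_efforts": joint torques, N m; "tcp_pos": TCP position; "orientation": TCP orientation; "wrist_force": force on the tool from outside, world axes, zero at the start; "ft_torque": the same for the moment, N m; "opening": finger opening in m.
Only numpy, scipy, OpenCV 4.12 (cv2) and the standard library are available. Lean on these libraries where they do the work, as an engineer would, in place of code of your own. Each camera call takes 0.05 s, during which the arm holds its last target.

### The job

The ratchet handle on the hold-down post beside the retort stand is set to loosen: flip its small direction lever over to the clockwise side. Check that it now free-wheels by swinging the handle well back anticlockwise (half a right angle or more) while the steel dog below stays still, then swing the handle clockwise so that it drives the dog round until the dog's nose lies over the cork pad on the stand's foot, and let go. Move the dog only by the ratchet, never loosening it further.

Things in the scene. Friction and masses are not known exactly. Their poses are not given: they have to be found in the camera images.
- axis (a point): Upright axis of the hold-down post, at bench level. The post is a dark steel flange 96 mm across; on it turn the dog (28 to 56 mm above the bench) and above it a round steel ratchet head 84 mm across (58 to 90 mm high) with its handle. Clockwise is as seen from above. The plain post with a tee bar is not part of this job.
- handle (a joint): Handle angle, rad, growing clockwise; stops at 0 and 1.6; starts 1.25 to 1.45. A level steel bar 20 mm wide, top 78 mm high. Lever clockwise: clockwise swings drive the dog, after up to 15 degrees of lost motion, and anticlockwise ones free-wheel. Lever anticlockwise: the reverse. Lever centred: drives neither way. Stays where left; at the grip, free-wheeling takes 3 to 4 N, driving 7 N.
- handle_grip (a point): Middle of the upright, freely spinning black grip at the handle's end: a round plastic peg 23 mm in diameter, reaching from 82 to 126 mm above the bench; this point is 108 mm high, on the peg's centre line, 145 mm from the axis.
- selector (a joint): Angle of the direction lever on top of the handle, rad, growing clockwise; stops at -0.35 and 0.35, stays where it is left, 0 is in line with the handle. Starts between -0.35 and -0.3 (tab on the anticlockwise side of the handle's centre line); fully over to the clockwise side is 0.35, and it must end above 0.2.
- lever_tab (a point): Top centre of the direction lever's upright tab: a dark steel pin 10 mm in diameter, 122 mm high at the top, 98 mm at its root; it stands 40 mm outward from the lever's pivot, which lies on the handle's centre line 46 mm from the axis. From stop to stop it travels 27 mm sideways; pushing it takes about 3 to 4 N.
- dog (a joint): Angle of the dog about the axis, rad, growing clockwise; starts between 0 and 0.2. Turning it below -0.15 (loosening) fails the job.
- dog_nose (a point): Top centre of the dog's round nose (32 mm in diameter, underside 26 mm and top 43 mm high), at the end of the steel arm, 110 mm from the axis. It stays where the ratchet leaves it and passes 4 mm above the pad.
- cork_pad (a point): Top centre of the round cork pad (32 mm in diameter, 22 mm high) on the dark foot plate of the retort stand that holds a flask. It lies 106 to 116 mm from the axis, 36 to 60 degrees clockwise from the dog's starting direction; the dog's clockwise stop is further on.

How it is judged:
By the outcome, as a careful person would: the job done as asked, in the order asked, and still so for the second after the job is handed in, with the robot touching nothing.
It also fails if it takes over 53 s, if anything falls off the work surface, if the arm or the gripper's body presses on something with over 40 N, if the wrist force passes 120 N, or if a joint passes its speed limit or range.

## Working session

There is one attempt and no reset: what is moved stays moved. The work goes in short steps, Python scripts to look and compute and a tool call to move; the robot and the scene stay as the last step left them, time stands still between calls to the robot, and variables do not carry over. Pictures are saved under pics/ and viewed, and the job is handed in when it is done.

Besides the shell and the picture viewer there is one more tool, called after "Request:" in YAML: its name, and indented under it one key for each argument. play_rows: Moves the arm, as the interface text tells. Its arguments: {"type":"object","properties":{"delta_pos":{"type":"array","items":{"type":"array","items":{"type":"number"}}},"twist":{"type":"array","items":{"type":"number"}},"fingers":{"type":"array","items":{"type":"number"}}},"required":["delta_pos","twist","fingers"]}

```bash
ls; mkdir -p pics; cat > h.py <<'E'
import numpy as np, cv2
from plant import bot
def snap(name,f):
    p,d=bot.capture(name); cv2.imwrite('pics/'+f+'.png',p[:,:,::-1]); np.save('pics/'+f+'_d.npy',d); np.save('pics/'+f+'.npy',p); return p,d
def cam(name):
    c=bot.camera_params(name); return c,np.array(c['extrinsics'])
def ray_z(name,u,v,z):
    c,E=cam(name); R=E[:3,:3];t=E[:3,3]
    o=-R.T@t; d=R.T@np.array([(u-c['cx'])/c['fx'],(v-c['cy'])/c['fy'],1.])
    return o+d*(z-o[2])/d[2]
def deproj(name,u,v,dep):
    c,E=cam(name); R=E[:3,:3];t=E[:3,3]
    return R.T@(np.array([(u-c['cx'])/c['fx'],(v-c['cy'])/c['fy'],1.])*dep-t)
def proj(name,p):
    c,E=cam(name); q=E[:3,:3]@np.array(p)+E[:3,3]
    return c['fx']*q[0]/q[2]+c['cx'],c['fy']*q[1]/q[2]+c['cy']
def cloud(name,d):
    c,E=cam(name); R=E[:3,:3];t=E[:3,3]
    v,u=np.mgrid[:d.shape[0],:d.shape[1]]
    P=np.stack([(u-c['cx'])/c['fx']*d,(v-c['cy'])/c['fy']*d,d],-1)
    W=(P-t)@R; W[d==0]=np.nan
    return W
E
python3 - <<'E'
from h import *
for n in('side','top'):
    snap(n,n+'0'); c,E=cam(n); print(n,c['fx'],c['cx'],c['cy'],-E[:3,:3].T@E[:3,3],E[2,:3])
print(bot.read_state())
E
```

```text
pics
side 467.74439160941637 282.92450483355026 210.78859596502005 [0.32785609 0.4995298  0.41852821] [ 0.37309461 -0.77421009 -0.51127209]
top 429.0544556945419 274.7893893290123 208.7894689197256 [ 0.49155808 -0.00244118  0.75037071] [ 0.10755046  0.00178013 -0.99419803]
{'time': 0.1, 'qpos': array([ 1.23549584e+00,  4.94088140e-01,  1.34605812e+00, -8.21510854e-07,
        1.30252919e+00, -9.54748274e-02]), 'dq': array([-0.00087299, -0.00191453, -0.00341263,  0.00208989, -0.00032615,
        0.00179134]), 'joint_efforts': array([ 1.87876147e-03, -8.80241632e+01, -3.82539690e+01,  7.06490292e-02,
        4.82867891e-02, -3.86260922e-05]), 'tcp_pos': array([0.14832585, 0.60678847, 0.21342211]), 'orientation': array([-3.75787118e-01, -3.11880370e+00,  1.66170255e-03]), 'wrist_force': array([-0.31994261,  0.20110306, -0.09491491]), 'ft_torque': array([ 0.09130361, -0.00182448, -0.04504886]), 'opening': 0.09119465474124706}
```

View pics/top0.png

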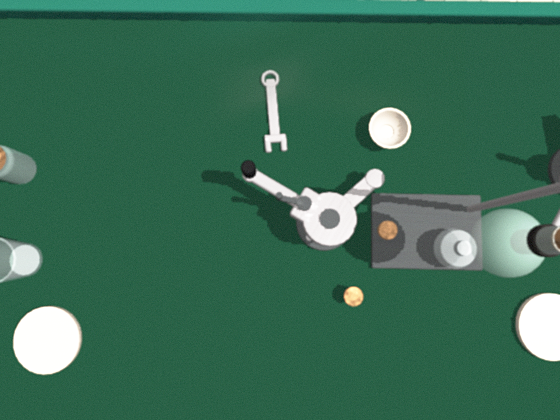

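View pics/side0.png

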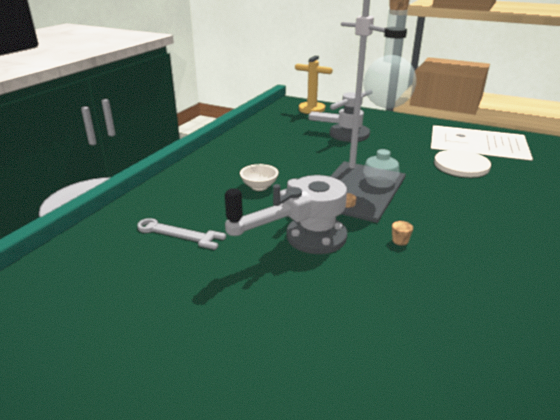

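```bash
python3 - <<'E'
from h import *
p=cv2.imread('pics/top0.png'); cv2.imwrite('pics/topc.png',cv2.resize(p[140:280,220:410],None,fx=4,fy=4,interpolation=cv2.INTER_CUBIC))
p=cv2.imread('pics/side0.png'); cv2.imwrite('pics/sidec.png',cv2.resize(p[150:270,210:370],None,fx=5,fy=5,interpolation=cv2.INTER_CUBIC)[:600])
c,E=cam('top');print(E.round(3))
d=np.load('pics/top0_d.npy'); W=cloud('top',d)
for u,v in [(249,169),(329,218),(305,203),(375,178),(388,230),(300,260),(340,205)]: print((u,v),W[v,u].round(4))
d=np.load('pics/side0_d.npy'); W=cloud('side',d)
for u,v in [(234,193),(319,187),(350,200)]: print((u,v),W[v,u].round(4))
E
```

```text
[[ 0.012 -1.    -0.001 -0.008]
 [-0.994 -0.012 -0.108  0.569]
 [ 0.108  0.002 -0.994  0.693]
 [ 0.     0.     0.     1.   ]]
(249, 169) [0.6176 0.0374 0.1272]
(329, 218) [ 0.5495 -0.0848  0.0925]
(305, 203) [ 0.5717 -0.0475  0.0973]
(375, 178) [ 0.6218 -0.168   0.0432]
(388, 230) [ 0.5365 -0.1942  0.0206]
(300, 260) [ 0.4838 -0.046  -0.0015]
(340, 205) [ 0.5701 -0.1022  0.0901]
(234, 193) [0.6162 0.0475 0.1283]
(319, 187) [ 0.5469 -0.0779  0.0939]
(350, 200) [ 0.5286 -0.1827  0.0234]
```

View pics/topc.png

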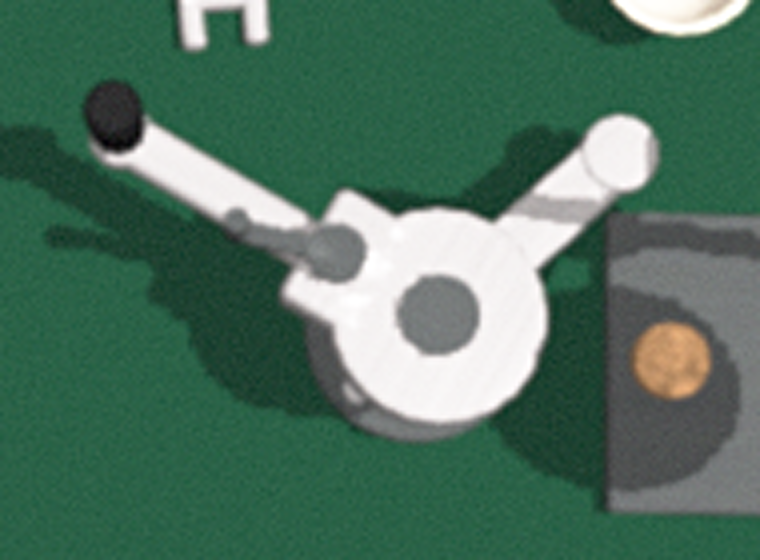

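View pics/sidec.png

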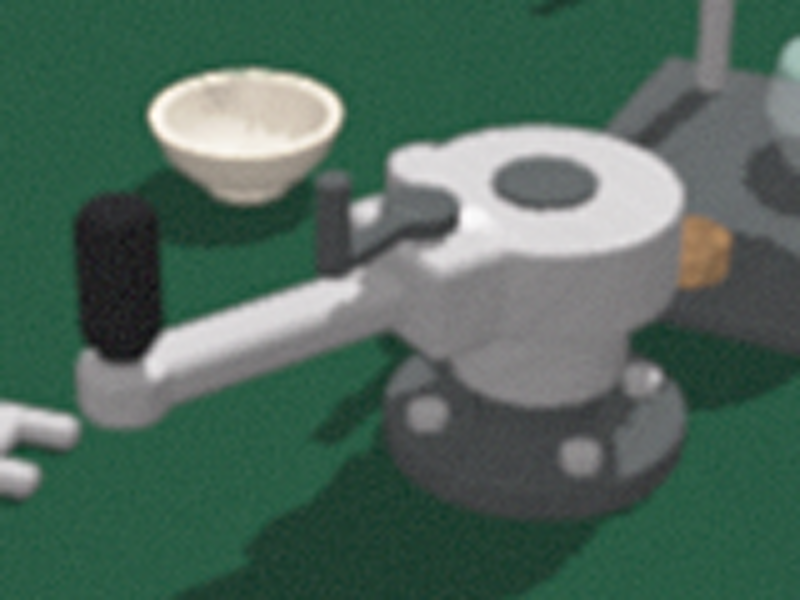

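```bash
cat >> h.py <<'E'
def tri(ut,us):
    A=[];b=[]
    for n,(u,v) in(('top',ut),('side',us)):
        c,E=cam(n); P=np.array([[c['fx'],0,c['cx']],[0,c['fy'],c['cy']],[0,0,1]])@E[:3]
        A+= [u*P[2]-P[0], v*P[2]-P[1]]
    A=np.array(A); A/=np.linalg.norm(A[:,:3],axis=1)[:,None]
    x=np.linalg.lstsq(A[:,:3],-A[:,3],rcond=None)[0]; return x
E
python3 - <<'E'
from h import *
ax=ray_z('top',329.2,218.7,.09);print('axis',ax, 'side',ray_z('side',210+545/5,150+183/5,.09),tri((329.2,218.7),(319,186.6)))
g=ray_z('top',248.2,168,.126);print('grip',g,'side',ray_z('side',210+118/5,150+205/5,.126),tri((248.2,168),(233.6,191)))
t=ray_z('top',278.9,194,.122);print('tab',t,'side',ray_z('side',210+334/5,150+178/5,.122),tri((278.9,194),(276.8,185.6)))
pv=ray_z('top',303.7,203,.098);print('pivot',pv)
n=ray_z('top',375,178,.043);pad=ray_z('top',220+672/4,140+360/4,.022);print('nose',n,'pad',pad)
ang=lambda p:np.degrees(np.arctan2(*(p-ax)[:2][::-1]))
r=lambda p:np.linalg.norm((p-ax)[:2])
for k,p in dict(g=g,t=t,pv=pv,n=n,pad=pad).items(): print(k,ang(p),r(p))
print('lever ang',np.degrees(np.arctan2(*(t-pv)[:2][::-1])),np.linalg.norm((t-pv)[:2]))
E
```

```text
axis [ 0.54859673 -0.08545396  0.09      ] side [ 0.55000459 -0.08612766  0.09      ] [ 0.54906401 -0.08519835  0.09060077]
grip [0.61931116 0.03871928 0.126     ] side [0.62171678 0.03952346 0.126     ] [0.620461   0.03926413 0.12592087]
tab [ 0.58159963 -0.00713255  0.122     ] side [ 0.58104605 -0.00621686  0.122     ] [ 0.58160774 -0.00716655  0.12143562]
pivot [ 0.57157133 -0.04544196  0.098     ]
nose [ 0.62180645 -0.16800769  0.043     ] pad [ 0.53639549 -0.1938095   0.022     ]
g 60.33926544909574 0.14289690657089493
t 67.15052152402473 0.08499080108227967
pv 60.13586540870909 0.046138848214851036
n -48.4329695815334 0.11033938995096604
pad -96.42465288947072 0.10904032711834896
lever ang 75.33076950256994 0.039600223412805974
```

```bash
cat >> h.py <<'E'
from scipy.spatial.transform import Rotation as Ro
def plan(target,yaw=None):
    s=bot.read_state(); R=Ro.from_rotvec(s['orientation']).as_matrix()
    d=np.array(target)-s['tcp_pos']
    print('t',s['time'],'tcp',s['tcp_pos'].round(4),'F',s['wrist_force'].round(1),'op',round(s['opening'],4))
    print('tool delta',(R.T@d).round(4),'dist',np.linalg.norm(d).round(4),'xyaw',np.degrees(np.arctan2(R[1,0],R[0,0])).round(1),'z',R[:,2].round(3))
E
python3 - <<'E'
from h import *
d=np.load('pics/top0_d.npy'); W=cloud('top',d)
for u,v in [(5,160),(15,165),(30,168),(5,250),(20,260),(35,262),(47,340),(20,245)]: print((u,v),W[v,u].round(3))
m=(W[...,2]>.05); 
for y0 in np.arange(-.4,.6,.1):
    k=m&(W[...,1]>y0)&(W[...,1]<y0+.1)
    if k.any(): print(round(y0,1),W[k].min(0).round(2),W[k].max(0).round(2))
plan([.551,.010,.2])
E
```

```text
(5, 160) [0.637 0.428 0.082]
(15, 165) [0.633 0.425 0.06 ]
(30, 168) [0.637 0.424 0.019]
(5, 250) [0.495 0.454 0.022]
(20, 260) [0.479 0.396 0.075]
(35, 262) [0.475 0.4   0.025]
(47, 340) [0.346 0.378 0.013]
(20, 245) [0.503 0.408 0.059]
-0.4 [ 0.47 -0.34  0.05] [ 0.59 -0.3   0.29]
-0.3 [ 0.47 -0.3   0.05] [ 0.56 -0.25  0.33]
-0.2 [ 0.51 -0.13  0.08] [ 0.59 -0.1   0.09]
-0.1 [ 0.51 -0.1   0.06] [ 0.61 -0.    0.12]
-0.0 [0.59 0.   0.07] [0.63 0.05 0.13]
0.3 [0.46 0.39 0.05] [0.5  0.4  0.09]
0.4 [0.45 0.4  0.05] [0.66 0.45 0.1 ]
t 0.1 tcp [0.1483 0.6068 0.2134] F [-0.3  0.2 -0.1] op 0.0912
tool delta [-0.5329 -0.484   0.0139] dist 0.7201 xyaw 166.3 z [-0.    -0.001 -1.   ]
```

Request:
play_rows:
  delta_pos:
    - [-0.034,-0.031,0]
    - [-0.034,-0.031,0]
    - [-0.034,-0.031,0]
    - [-0.034,-0.031,0]
    - [-0.034,-0.031,0]
  twist: [0.1,0.1,0.05,0,0]
  fingers: [0,0,0,0,0]

```text
time: 0.6
tcp_pos: [0.2439, 0.3958, 0.2112]
orientation: [-0.768, -3.045, 0.002]
wrist_force: [1.4, 0.0, 0.6]
opening: 0.0541
```

```bash
python3 -c "
from h import *
plan([.551,.010,.2])"
```

```text
t 0.6 tcp [0.2439 0.3958 0.2112] F [1.4 0.  0.6] op 0.0541
tool delta [-0.4534 -0.1938  0.0112] dist 0.4932 xyaw 151.7 z [-0.001 -0.001 -1.   ]
```

Request:
play_rows:
  delta_pos:
    - [-0.045,-0.019,0]
    - [-0.045,-0.019,0]
    - [-0.045,-0.019,0]
    - [-0.045,-0.019,0]
    - [-0.045,-0.019,0]
  twist: [0,0,0,0,0]
  fingers: [0,0,0,0,0]

```text
time: 1.1
tcp_pos: [0.3972, 0.1977, 0.2112]
orientation: [-0.764, -3.046, 0.003]
wrist_force: [1.1, 1.6, 0.3]
opening: 0.014
```

```bash
python3 -c "
from h import *
plan([.551,.010,.2])"
```

```text
t 1.1 tcp [0.3972 0.1977 0.2112] F [1.1 1.6 0.3] op 0.014
tool delta [-0.2242 -0.0929  0.0112] dist 0.243 xyaw 151.8 z [-0.002 -0.002 -1.   ]
```

Request:
play_rows:
  delta_pos:
    - [-0.045,-0.018,0]
    - [-0.045,-0.018,0]
    - [-0.045,-0.018,0.01]
    - [-0.03,-0.013,0.01]
    - [-0.01,-0.005,0]
  twist: [0,0,0,0,0]
  fingers: [0,0,0,0,0]

```text
time: 1.6
tcp_pos: [0.522, 0.0422, 0.1906]
orientation: [-0.771, -3.045, 0.003]
wrist_force: [0.5, -0.2, -0.9]
opening: 0.0006
```

```bash
python3 -c "
from h import *
plan([.551,.010,.15])"
```

```text
t 1.6 tcp [0.522  0.0422 0.1906] F [ 0.5 -0.2 -0.9] op 0.0006
tool delta [-0.0408 -0.0145  0.0406] dist 0.0594 xyaw 151.6 z [-0.    -0.002 -1.   ]
```

Request:
play_rows:
  delta_pos:
    - [-0.02,-0.008,0.01]
    - [-0.02,-0.007,0.015]
    - [0,0,0.02]
    - [0,0,0.01]
    - [0,0,0]
  twist: [0,0,0,0,0]
  fingers: [0,0,0,0,0]

```text
time: 2.1
tcp_pos: [0.5509, 0.0082, 0.1339]
orientation: [-0.774, -3.044, 0.003]
wrist_force: [0.0, -0.0, 0.4]
opening: 0.0006
```

```bash
python3 -c "
from h import *
plan([.551,.010,.107])
for n in('top','side'): snap(n,n+'1')
a=cv2.imread('pics/top1.png')[120:280,200:420];b=cv2.imread('pics/side1.png')[120:280,180:400]
cv2.imwrite('pics/b1.png',cv2.resize(np.hstack([a,b]),(792,288)))
"
```

```text
t 2.1 tcp [0.5509 0.0082 0.1339] F [ 0.  -0.   0.4] op 0.0006
tool delta [0.0007 0.0017 0.0269] dist 0.027 xyaw 151.5 z [-0.002 -0.001 -1.   ]
```

View pics/b1.png

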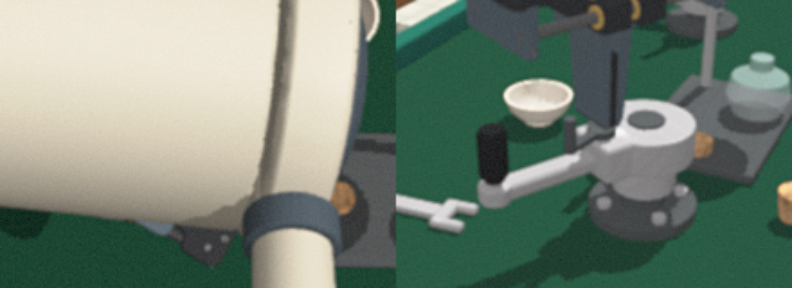

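The side view shows the shut fingers above, just beside the tab (tab at about (570,135), finger tips at (605,120)). The arm hides the post in the top view. Descending.

Request:
play_rows:
  delta_pos:
    - [0,0.001,0.015]
    - [0,0.001,0.011]
    - [0,0,0.003]
    - [0,0,0]
    - [-0.005,0,0]
  twist: [0,0,0,0,0]
  fingers: [0,0,0,0,0]

```text
time: 2.7
tcp_pos: [0.5579, 0.0093, 0.109]
orientation: [0.769, 3.041, -0.001]
wrist_force: [0.4, 0.4, 1.2]
opening: 0.0006
```

```bash
python3 -c "
from h import *
plan([.584,-.009,.106])
"
```

```text
t 2.7 tcp [0.5579 0.0093 0.109 ] F [0.4 0.4 1.2] op 0.0006
tool delta [-0.0316 -0.0037  0.0032] dist 0.032 xyaw 151.6 z [ 0.005 -0.002 -1.   ]
```

Request:
play_rows:
  delta_pos:
    - [-0.006,-0.002,0.002]
    - [-0.006,-0.001,0.001]
    - [-0.006,0,0]
    - [-0.006,0,0]
    - [0,0,0]
  twist: [0,0,0,0,0]
  fingers: [0,0,0,0,0]

```text
time: 3.2
tcp_pos: [0.5809, -0.0043, 0.1073]
orientation: [0.77, 3.039, 0.006]
wrist_force: [-0.0, -0.2, 0.6]
opening: 0.0002
```

```bash
cat > look.py <<'E'
import sys
from h import *
def look(f,box=(220,380,150,270)):
    p,d=snap('side',f); x0,x1,y0,y1=box
    im=cv2.imread('pics/%s.png'%f)[y0:y1,x0:x1]; cv2.imwrite('pics/%s_c.png'%f,cv2.resize(im,None,fx=4,fy=4,interpolation=cv2.INTER_CUBIC))
    return p,d
E
python3 -c "
from look import *
plan([.584,-.009,.106])
look('s2')
"
```

```text
t 3.2 tcp [ 0.5809 -0.0043  0.1073] F [-0.  -0.2  0.6] op 0.0002
tool delta [-0.005  -0.0026  0.0013] dist 0.0058 xyaw 151.6 z [ 0.007  0.002 -1.   ]
```

View pics/s2_c.png

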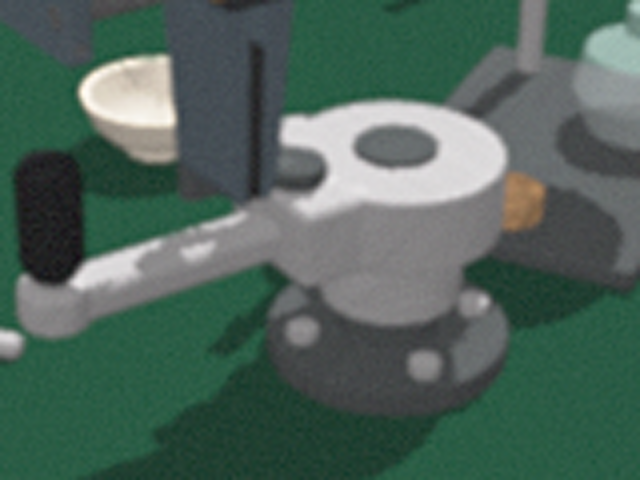

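The fingers (at (230,120)) now hide the tab, which they appear to be pushing ahead of them. The grip is still at (50,215), so the handle has not moved. I'll finish the push.

Request:
play_rows:
  delta_pos:
    - [-0.004,-0.002,0.001]
    - [-0.004,0,0]
    - [-0.002,0,0]
    - [0,0,0]
    - [0,0,0]
  twist: [0,0,0,0,0]
  fingers: [0,0,0,0,0]

```text
time: 3.75
tcp_pos: [0.5879, -0.0114, 0.1064]
orientation: [0.771, 3.041, 0.005]
wrist_force: [-2.2, 2.4, 1.1]
opening: 0.0004
```

```bash
python3 -c "
from look import *
plan([.584,-.009,.106])
look('s3')
"
```

```text
t 3.75 tcp [ 0.5879 -0.0114  0.1064] F [-2.2  2.4  1.1] op 0.0004
tool delta [0.0046 0.0003 0.0004] dist 0.0046 xyaw 151.6 z [ 0.005  0.002 -1.   ]
```

View pics/s3_c.png

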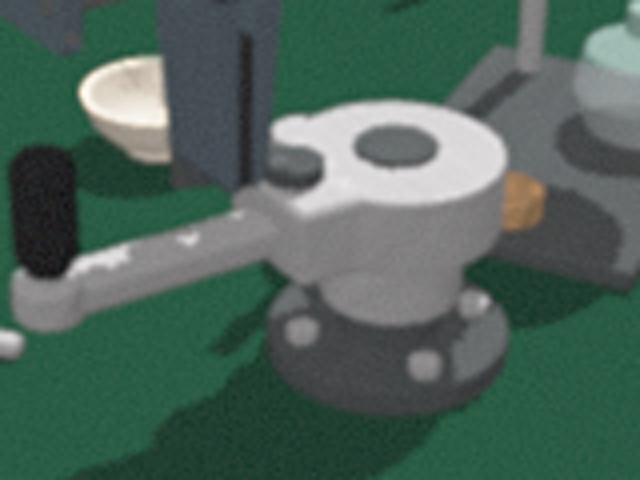

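Between the last two views the grip shifted from (50,215) to (44,210), so the handle has started to turn. That means the lever has reached its stop. Backing off and lifting.

Request:
play_rows:
  delta_pos:
    - [0.012,0,0]
    - [0.005,0,-0.02]
    - [0.02,0,-0.04]
    - [0.045,0,-0.02]
    - [0.045,0,0]
  twist: [0,0,0,0,0]
  fingers: [0,0,0,0.5,0.5]

```text
time: 4.3
tcp_pos: [0.4752, 0.0493, 0.1873]
orientation: [0.774, 3.035, 0.006]
wrist_force: [-0.1, 0.3, -0.9]
opening: 0.0138
```

```bash
python3 -c "
from look import *
plan([.62,.04,.16])
look('s4'); snap('top','t4')
"
```

```text
t 4.3 tcp [0.4752 0.0493 0.1873] F [-0.1  0.3 -0.9] op 0.0138
tool delta [-0.1313  0.061   0.0287] dist 0.1476 xyaw 151.4 z [ 0.01   0.001 -1.   ]
```

View pics/s4_c.png

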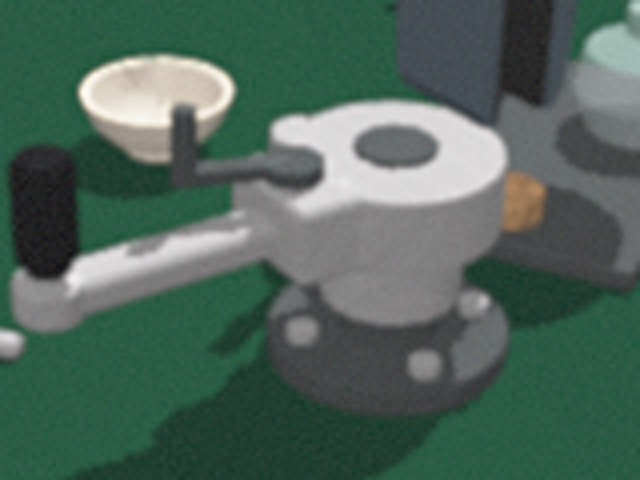

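View pics/t4.png

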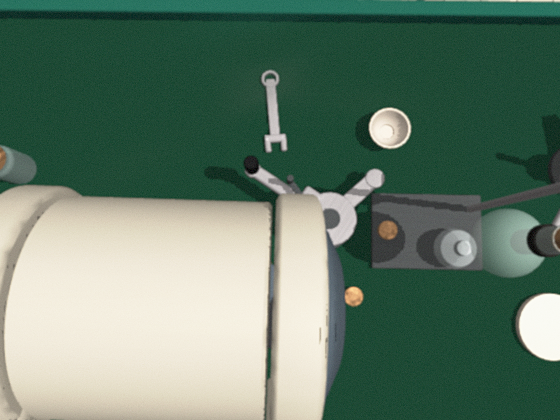

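```bash
python3 -c "
from h import *
ax=np.array([.549,-.0852])
p=cv2.imread('pics/t4.png')[140:240,230:400]; cv2.imwrite('pics/t4c.png',cv2.resize(p,None,fx=4,fy=4,interpolation=cv2.INTER_CUBIC))
t=ray_z('side',265.5,177,.122); g=ray_z('side',230.75,191-1.2,.126); g2=ray_z('top',251,162,.126)
f=lambda a:np.degrees(np.arctan2(a[1],a[0]))
for q in(g,g2): print(q,f(q[:2]-ax),np.hypot(*(q[:2]-ax)))
h=f(g2[:2]-ax); pv=ax+.046*np.array([np.cos(np.radians(h)),np.sin(np.radians(h))])
print(t,pv,np.hypot(*(t[:2]-pv)),'sel',h-f(t[:2]-pv))
"
```

```text
[0.62681698 0.03832456 0.126     ] 57.79023241867167 0.14599246197487173
[0.62839079 0.03473939 0.126     ] 56.4984589547921 0.14383446472286854
[ 0.60698048 -0.02247822  0.122     ] [ 0.57439013 -0.04684194] 0.0406905537712373 sel 19.7175953493785
```

View pics/t4c.png

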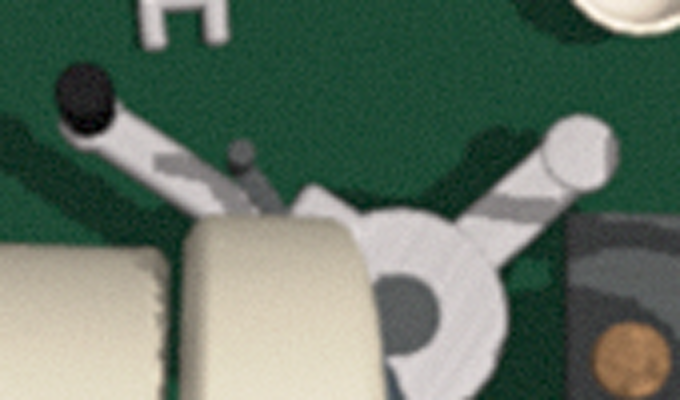

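Request:
play_rows:
  delta_pos:
    - [-0.03,0.015,0]
    - [-0.03,0.015,0]
    - [-0.03,0.01,0]
    - [0,0,0]
    - [0,0,0]
  twist: [0.13,0.13,0.13,0.13,0.13]
  fingers: [0.5,0.5,0.5,0.5,0.5]

```text
time: 4.9
tcp_pos: [0.5658, 0.032, 0.1868]
orientation: [1.725, 2.619, 0.007]
wrist_force: [0.4, 0.3, 0.3]
opening: 0.0459
```

```bash
python3 -c "
from look import *
plan([.627,.0365,.16]); print(bot.read_state()['qpos'])
"
```

```text
t 4.9 tcp [0.5658 0.032  0.1868] F [0.4 0.3 0.3] op 0.0459
tool delta [-0.0199  0.0578  0.0272] dist 0.0669 xyaw 113.2 z [ 0.007  0.001 -1.   ]
[-4.94846860e-02  4.36982926e-01  1.53242924e+00  1.01422645e-03
  1.16510839e+00 -4.55513450e-01]
```

Request:
play_rows:
  delta_pos:
    - [-0.008,0.025,0]
    - [-0.006,0.025,0]
    - [-0.002,0.007,0.015]
    - [0,0,0]
    - [0,0,0]
  twist: [0.1,0.1,0,0,0]
  fingers: [0.45,0.45,0.45,0.45,0.45]

```text
time: 5.4
tcp_pos: [0.6242, 0.0359, 0.17]
orientation: [1.988, 2.426, 0.006]
wrist_force: [-0.1, 0.0, 0.7]
opening: 0.0411
```

```bash
python3 -c "
from look import *
plan([.627,.0365,.092]); look('s5',(180,340,110,230))
"
```

```text
t 5.4 tcp [0.6242 0.0359 0.17  ] F [-0.1  0.   0.7] op 0.0411
tool delta [0.0001 0.0023 0.078 ] dist 0.078 xyaw 101.3 z [ 0.007 -0.    -1.   ]
```

View pics/s5_c.png

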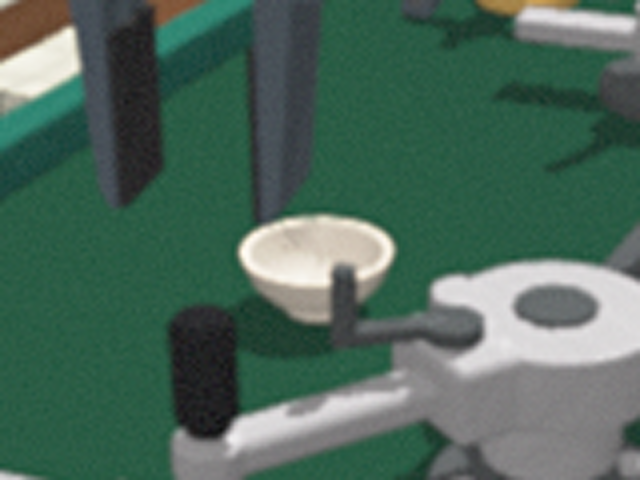

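The fingers, tips at about (120,200) and (265,215), sit on either side of the peg, whose top is at (203,315). Descending.

Request:
play_rows:
  delta_pos:
    - [0,0.002,0.03]
    - [0,0,0.025]
    - [0,0,0.012]
    - [0,0,0.006]
    - [0,0,0.002]
  twist: [0,0,0,0,0]
  fingers: [0.45,0.45,0.45,0.45,0.45]

```text
time: 5.95
tcp_pos: [0.6242, 0.0363, 0.0954]
orientation: [1.981, 2.43, 0.008]
wrist_force: [-0.2, 0.0, 0.3]
opening: 0.0411
```

```bash
python3 -c "
from look import *
plan([.627,.0365,.092]); look('s6',(180,340,110,230))
"
```

```text
t 5.95 tcp [0.6242 0.0363 0.0954] F [-0.2  0.   0.3] op 0.0411
tool delta [-0.0003  0.0027  0.0034] dist 0.0044 xyaw 101.6 z [ 0.008 -0.001 -1.   ]
```

View pics/s6_c.png

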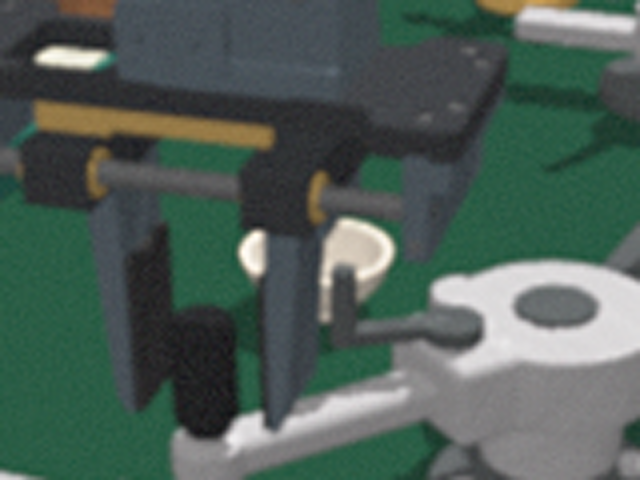

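The peg at (205,370) is between the two fingers. Closing on it.

Request:
play_rows:
  delta_pos:
    - [0,0,0.002]
    - [0,0,0]
    - [0,0,0]
    - [0,0,0]
    - [0,0,0]
  twist: [0,0,0,0,0]
  fingers: [0.1,0.1,0.1,0.1,0.1]

```text
time: 6.5
tcp_pos: [0.626, 0.0364, 0.0954]
orientation: [1.979, 2.427, 0.012]
wrist_force: [2.5, 0.7, -6.2]
opening: 0.0223
```

```bash
cat >> h.py <<'E'
AX=np.array([.549,-.0852])
def arc(step,n=5,r=.145):
    """deltas (tool axes) along the arc; step deg per row, + = clockwise"""
    s=bot.read_state(); R=Ro.from_rotvec(s['orientation']).as_matrix()
    p=s['tcp_pos'][:2]-AX; a=np.degrees(np.arctan2(p[1],p[0]))
    print('t',s['time'],'ang',a.round(2),'r',np.hypot(*p).round(4),'z',s['tcp_pos'][2].round(4),'F',s['wrist_force'].round(1),'op',round(s['opening'],4))
    q=p
    for i in range(1,n+1):
        b=np.radians(a-step*i); w=r*np.array([np.cos(b),np.sin(b)])
        print((R.T@np.r_[w-q,0]).round(4).tolist()); q=w
E
python3 -c "
from look import *
print(cloud('side',np.load('pics/s6_d.npy'))[110+235//4,180+430//4])
arc(-5)
"
```

```text
[0.53846874 0.05214265 0.18247771]
t 6.5 ang 57.66 r 0.1439 z 0.0954 F [ 2.5  0.7 -6.2] op 0.0223
[0.0092, -0.0087, -0.0001]
[0.0075, -0.0102, -0.0001]
[0.0066, -0.0108, -0.0002]
[0.0056, -0.0113, -0.0002]
[0.0046, -0.0118, -0.0002]
```

Request:
play_rows:
  delta_pos:
    - [0.009,-0.0085,0]
    - [0.0075,-0.0102,0]
    - [0.0066,-0.0108,0]
    - [0.0056,-0.0113,0]
    - [0.0046,-0.0118,0]
  twist: [0,0,0,0,0]
  fingers: [0.1,0.1,0.1,0.1,0.1]

```text
time: 7.0
tcp_pos: [0.5674, 0.057, 0.0954]
orientation: [1.977, 2.424, 0.011]
wrist_force: [1.9, -4.3, -4.1]
opening: 0.0222
```

```bash
python3 -c "
from look import *
arc(-5); look('s7',(220,420,110,260))
"
```

```text
t 7.0 ang 82.62 r 0.1434 z 0.0954 F [ 1.9 -4.3 -4.1] op 0.0222
[0.0051, -0.0116, -0.0002]
[0.0025, -0.0124, -0.0002]
[0.0014, -0.0126, -0.0002]
[0.0003, -0.0126, -0.0002]
[-0.0008, -0.0126, -0.0002]
```

View pics/s7_c.png

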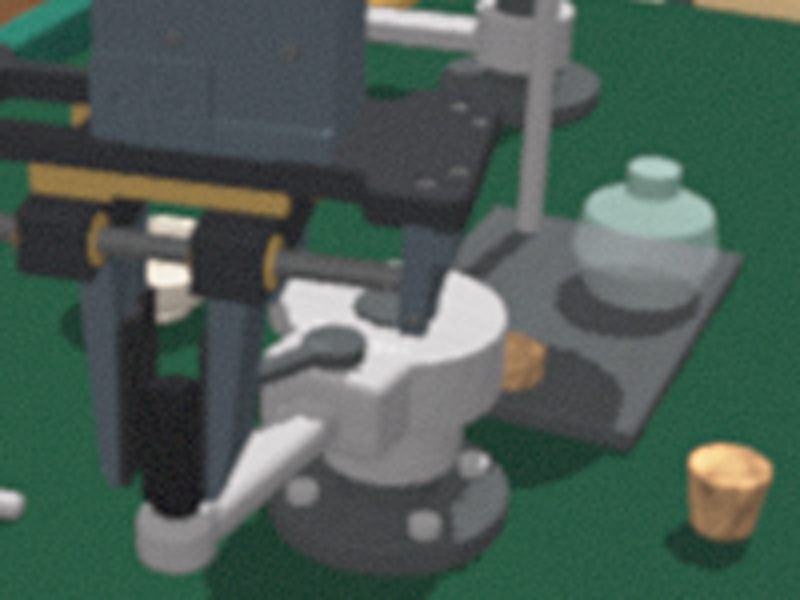

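The handle is swinging, with the grip at (172,445) held between the fingers. The dog isn't in view under the head. Continuing anticlockwise.

Request:
play_rows:
  delta_pos:
    - [0.005,-0.0116,0]
    - [0.0025,-0.0124,0]
    - [0.0014,-0.0126,0]
    - [0.0003,-0.0126,0]
    - [-0.0008,-0.0126,0]
  twist: [0,0,0,0,0]
  fingers: [0.1,0.1,0.1,0.1,0.1]

```text
time: 7.55
tcp_pos: [0.5039, 0.0506, 0.0954]
orientation: [1.972, 2.422, 0.009]
wrist_force: [5.3, -2.9, -6.7]
opening: 0.0224
```

```bash
python3 -c "
from look import *
arc(-4.5); snap('top','t8')
W=cloud('side',np.load('pics/s7_d.npy'));print(W[110+325//4,220+412//4])
"
```

```text
t 7.55 ang 108.36 r 0.143 z 0.0954 F [ 5.3 -2.9 -6.7] op 0.0224
[0.0002, -0.0115, -0.0002]
[-0.0026, -0.0111, -0.0001]
[-0.0035, -0.0108, -0.0001]
[-0.0043, -0.0105, -0.0001]
[-0.0052, -0.0102, -0.0001]
[0.4831453  0.07726577 0.17740364]
```

View pics/t8.png

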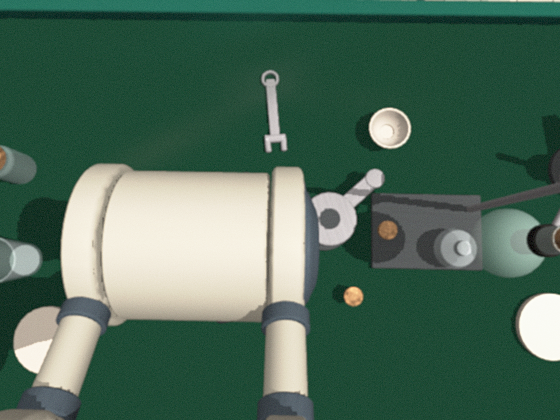

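The dog's nose is still at (375,178), so the handle is free-wheeling. Going on to about 128–130°.

Request:
play_rows:
  delta_pos:
    - [0,-0.0115,0]
    - [-0.0026,-0.0111,0]
    - [-0.0035,-0.0108,0]
    - [-0.0043,-0.0105,0]
    - [-0.0036,-0.007,0]
  twist: [0,0,0,0,0]
  fingers: [0.1,0.1,0.1,0.1,0.1]

```text
time: 8.1
tcp_pos: [0.4566, 0.0239, 0.0954]
orientation: [1.968, 2.419, 0.01]
wrist_force: [2.7, 1.5, -6.0]
opening: 0.0221
```

```bash
cat >> look.py <<'E'
def nose(f):
    p,d=snap('top',f); W=cloud('top',d)
    r=np.hypot(W[...,0]-AX[0],W[...,1]-AX[1])
    g=p.astype(int); grey=(g.max(2)-g.min(2)<40)&(g.min(2)>110)
    m=(abs(W[...,2]-.043)<.008)&(r<.135)&(r>.06)&grey
    m&=W[...,1]<AX[1]
    m=cv2.morphologyEx(m.astype(np.uint8),cv2.MORPH_OPEN,np.ones((3,3)))
    x=W[m>0]; k=np.hypot(x[:,0]-AX[0],x[:,1]-AX[1]); tip=x[k>.100]
    w=tip.mean(0)-np.r_[AX,0]; print('dog ang',np.degrees(np.arctan2(w[1],w[0])).round(2),'n',m.sum(),len(tip),'tip z',tip[:,2].mean().round(4))
    a=cv2.imread('pics/%s.png'%f)[150:270,310:470]; cv2.imwrite('pics/%s_c.png'%f,cv2.resize(a,None,fx=4,fy=4,interpolation=cv2.INTER_CUBIC))
E
python3 -c "
from look import *
arc(5); nose('t9')
"
```

```text
t 8.1 ang 130.26 r 0.1429 z 0.0954 F [ 2.7  1.5 -6. ] op 0.0221
[0.0074, 0.0104, 0.0001]
[0.0045, 0.0118, 0.0002]
[0.0035, 0.0122, 0.0002]
[0.0024, 0.0124, 0.0002]
[0.0013, 0.0126, 0.0002]
dog ang -48.12 n 592 239 tip z 0.0427
```

View pics/t9_c.png

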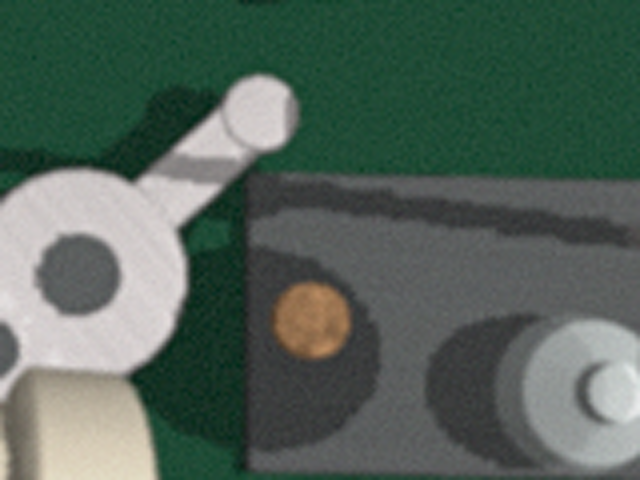

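The dog hasn't moved (-48.1°) after about 73° of anticlockwise swing, so the free-wheel check passes. Now driving clockwise.

Request:
play_rows:
  delta_pos:
    - [0.0062,0.0108,0]
    - [0.0045,0.0118,0]
    - [0.0035,0.0122,0]
    - [0.0024,0.0124,0]
    - [0.0013,0.0126,0]
  twist: [0,0,0,0,0]
  fingers: [0.1,0.1,0.1,0.1,0.1]

```text
time: 8.65
tcp_pos: [0.5077, 0.0516, 0.0954]
orientation: [1.974, 2.422, -0.003]
wrist_force: [-2.9, -2.0, -1.1]
opening: 0.022
```

```bash
python3 -c "
from look import *
arc(4); nose('t10')
"
```

```text
t 8.65 ang 106.8 r 0.1429 z 0.0954 F [-2.9 -2.  -1.1] op 0.022
[0.0026, 0.0099, 0.0001]
[-0.0001, 0.0101, 0.0001]
[-0.0009, 0.0101, 0.0001]
[-0.0016, 0.01, 0.0001]
[-0.0022, 0.0099, 0.0001]
dog ang -51.84 n 586 230 tip z 0.0428
```

Request:
play_rows:
  delta_pos:
    - [0.0015,0.01,0]
    - [-0.0001,0.0101,0]
    - [-0.0009,0.0101,0]
    - [-0.0016,0.01,0]
    - [-0.0022,0.0099,0]
  twist: [0,0,0,0,0]
  fingers: [0.1,0.1,0.1,0.1,0.1]

```text
time: 9.2
tcp_pos: [0.557, 0.0578, 0.0953]
orientation: [1.974, 2.427, -0.013]
wrist_force: [-6.8, -2.0, 3.4]
opening: 0.0222
```

```bash
python3 -c "
from look import *
arc(4); nose('t11')
"
```

```text
t 9.2 ang 86.79 r 0.1432 z 0.0953 F [-6.8 -2.   3.4] op 0.0222
[-0.0012, 0.0101, 0.0]
[-0.0036, 0.0095, 0.0001]
[-0.0043, 0.0092, 0.0001]
[-0.0049, 0.0089, 0.0001]
[-0.0055, 0.0085, 0.0001]
dog ang -65.43 n 585 226 tip z 0.0428
```

View pics/t11_c.png

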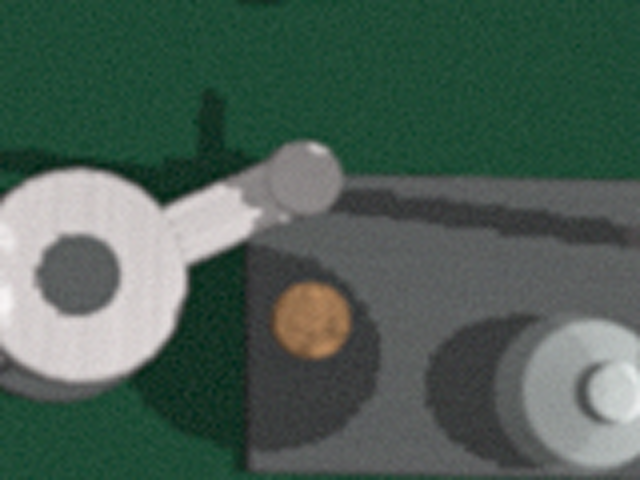

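```bash
python3 -c "
from look import *
f=lambda u,v,z:(lambda w:(np.degrees(np.arctan2(w[1],w[0])),np.hypot(*w)))(ray_z('top',u,v,z)[:2]-AX)
print(f(386.75,194.5,.043), f(310+260/4,150+113/4,.043), f(388,230,.022))
"
```

```text
(np.float64(-66.09903228256486), np.float64(0.11155412855773095)) (np.float64(-48.84110134724118), np.float64(0.10997939050886175)) (np.float64(-96.6197592144786), np.float64(0.10933845452627931))
```

Request:
play_rows:
  delta_pos:
    - [-0.002,0.01,0]
    - [-0.0036,0.0095,0]
    - [-0.0043,0.0092,0]
    - [-0.0049,0.0089,0]
    - [0,0,0]
  twist: [0,0,0,0,0]
  fingers: [0.1,0.1,0.1,0.1,0.1]

```text
time: 9.75
tcp_pos: [0.5961, 0.0504, 0.0954]
orientation: [1.976, 2.43, -0.018]
wrist_force: [0.1, -2.1, 2.0]
opening: 0.0221
```

```bash
python3 -c "
from look import *
arc(3); nose('t12'); look('s12',(220,420,110,260))
"
```

```text
t 9.75 ang 70.85 r 0.1435 z 0.0954 F [ 0.1 -2.1  2. ] op 0.0221
[-0.0028, 0.0072, 0.0]
[-0.0044, 0.0062, 0.0]
[-0.0047, 0.0059, 0.0001]
[-0.005, 0.0057, 0.0001]
[-0.0053, 0.0054, 0.0001]
dog ang -81.12 n 607 238 tip z 0.0428
```

View pics/t12_c.png

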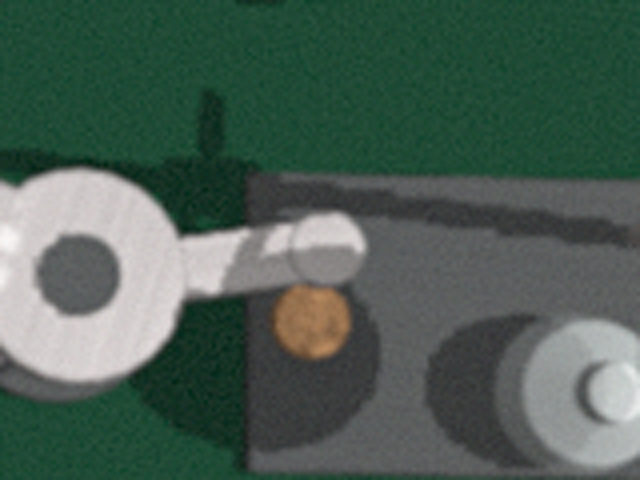

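View pics/s12_c.png

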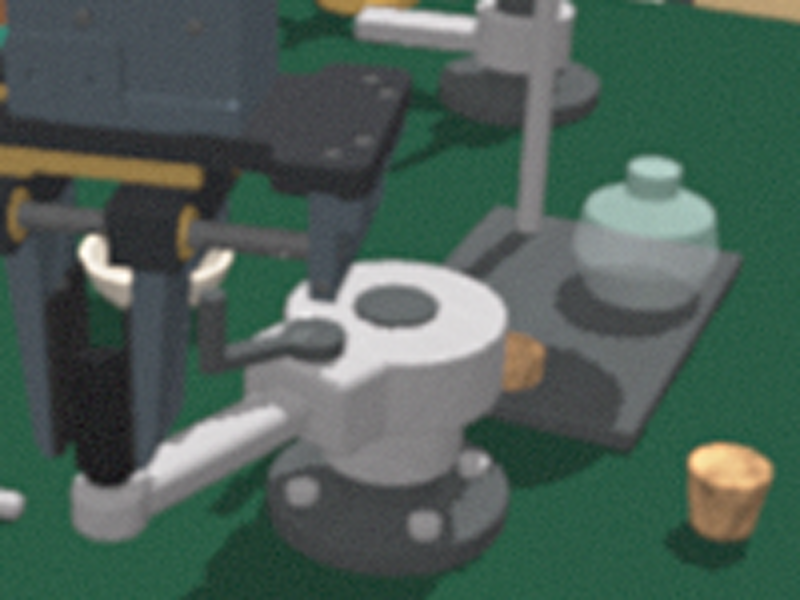

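The nose is at about (328,248), moving towards the pad at (312,320). About 15° is left. The lever is still on the clockwise side.

Request:
play_rows:
  delta_pos:
    - [-0.0035,0.007,0]
    - [-0.0044,0.0062,0]
    - [-0.0047,0.0059,0]
    - [-0.005,0.0057,0]
    - [0,0,0]
  twist: [0,0,0,0,0]
  fingers: [0.1,0.1,0.1,0.1,0.1]

```text
time: 10.35
tcp_pos: [0.6195, 0.0402, 0.0953]
orientation: [1.979, 2.435, -0.022]
wrist_force: [-0.2, -1.6, 0.5]
opening: 0.022
```

```bash
python3 -c "
from look import *
arc(3); nose('t13')
"
```

```text
t 10.35 ang 60.66 r 0.1438 z 0.0953 F [-0.2 -1.6  0.5] op 0.022
[-0.0043, 0.0064, -0.0]
[-0.0054, 0.0053, 0.0]
[-0.0057, 0.005, 0.0]
[-0.006, 0.0047, 0.0]
[-0.0062, 0.0044, 0.0]
dog ang -91.47 n 579 231 tip z 0.0428
```

View pics/t13_c.png

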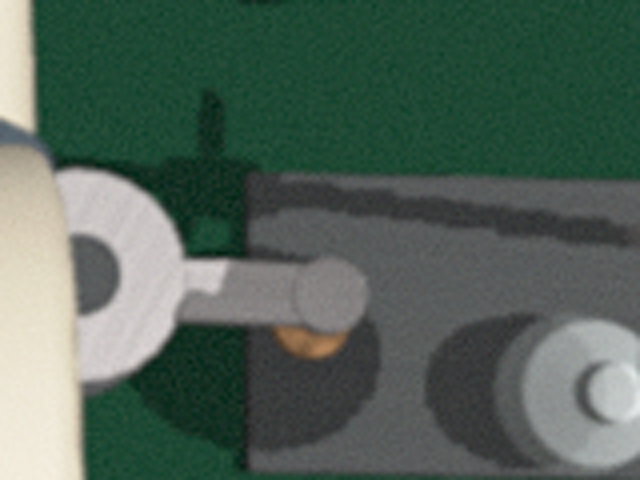

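Request:
play_rows:
  delta_pos:
    - [-0.0045,0.006,0]
    - [-0.0054,0.0053,0]
    - [0,0,0]
    - [0,0,0]
    - [0,0,0]
  twist: [0,0,0,0,0]
  fingers: [0.1,0.1,0.1,0.1,0.1]

```text
time: 10.9
tcp_pos: [0.63, 0.0338, 0.0954]
orientation: [1.979, 2.437, -0.024]
wrist_force: [-0.2, -0.3, -1.8]
opening: 0.0221
```

```bash
python3 -c "
from look import *
arc(1); nose('t14'); look('s14',(280,400,150,240))
"
```

```text
t 10.9 ang 55.76 r 0.144 z 0.0954 F [-0.2 -0.3 -1.8] op 0.0221
[-0.0011, 0.0025, -0.0]
[-0.0019, 0.0017, 0.0]
[-0.0019, 0.0017, 0.0]
[-0.0019, 0.0016, 0.0]
[-0.002, 0.0016, 0.0]
dog ang -96.34 n 570 226 tip z 0.043
```

View pics/t14_c.png

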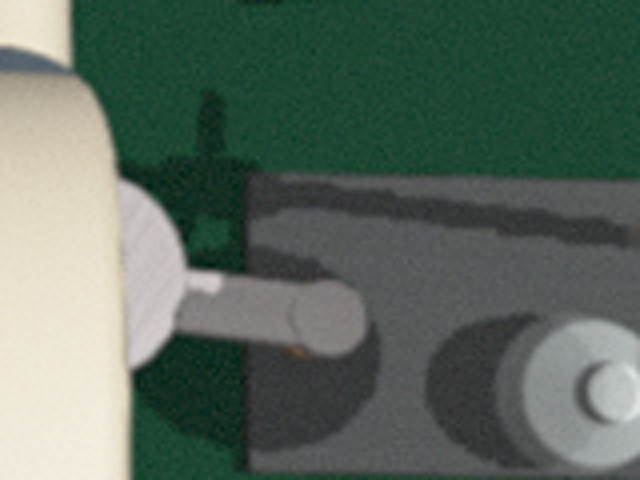

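View pics/s14_c.png

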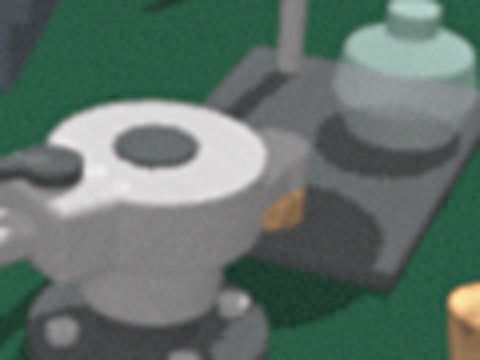

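```bash
python3 -c "
from h import *
a=ray_z('top',392,229.5,.043);b=ray_z('top',388,230,.022);print(a,b,np.hypot(*(a-b)[:2]))
p=np.load('pics/t12.npy')
for f in('t9','t12'):
  p=np.load('pics/top0.npy' if f=='t9' else 'pics/t10.npy');h=cv2.cvtColor(p,cv2.COLOR_RGB2HSV);m=cv2.inRange(h,(5,80,60),(22,255,255));m[:,:370]=0;m[:,410:]=0;m[:200]=0;m[260:]=0
  ys,xs=np.nonzero(m);print(xs.mean(),ys.mean(),len(xs),(xs.min()+xs.max())/2,(ys.min()+ys.max())/2)
"
```

```text
[ 0.53600621 -0.19490215  0.043     ] [ 0.53639549 -0.1938095   0.022     ] 0.0011599255006165192
387.2266666666667 229.78666666666666 300 387.5 230.0
387.32459016393443 229.7311475409836 305 387.5 229.5
```

The nose is within about 1–2 mm of the pad centre. Only a sliver of cork shows at (297,350), which parallax accounts for. Releasing and lifting.

Request:
play_rows:
  delta_pos:
    - [0,0,0]
    - [0,0,0]
    - [0,0,-0.01]
    - [0,0,-0.03]
    - [0,0,-0.04]
  twist: [0,0,0,0,0]
  fingers: [0.45,0.45,0.45,0.45,0.45]

```text
time: 11.5
tcp_pos: [0.6277, 0.0349, 0.174]
orientation: [-1.977, -2.435, 0.033]
wrist_force: [0.7, 0.1, 1.2]
opening: 0.0411
```

Request:
play_rows:
  delta_pos:
    - [0,0,-0.02]
    - [0.03,0,0]
    - [0.045,0,0]
    - [0.045,0,0]
    - [0.045,0,0]
  twist: [0,0,0,0,0]
  fingers: [0.45,0.45,0.45,0.45,0.45]

```text
time: 12.0
tcp_pos: [0.5988, 0.1962, 0.2044]
orientation: [1.985, 2.425, -0.018]
wrist_force: [1.1, -0.4, -0.7]
opening: 0.0407
```

Request:
play_rows:
  delta_pos:
    - [0.045,0,0]
    - [0.045,0,0]
    - [0.02,0,0]
    - [0,0,0]
    - [0,0,0]
  twist: [0,0,0,0,0]
  fingers: [0.45,0.45,0.45,0.45,0.45]

```text
time: 12.5
tcp_pos: [0.5742, 0.3139, 0.2075]
orientation: [1.977, 2.43, -0.011]
wrist_force: [0.2, 0.1, 0.5]
opening: 0.041
```

```bash
python3 -c "
from look import *
arc(1); nose('t15'); look('s15',(220,380,130,250))
p=cv2.imread('pics/t15.png');cv2.imwrite('pics/t15_d.png',cv2.resize(p[130:280,230:430],None,fx=4,fy=4,interpolation=cv2.INTER_CUBIC))
"
```

```text
t 12.5 ang 86.39 r 0.3999 z 0.2075 F [0.2 0.1 0.5] op 0.041
[-0.2465, -0.065, 0.0029]
[-0.0007, 0.0024, 0.0]
[-0.0008, 0.0024, 0.0]
[-0.0008, 0.0024, 0.0]
[-0.0009, 0.0024, 0.0]
dog ang -96.35 n 629 250 tip z 0.0427
```

View pics/t15_d.png

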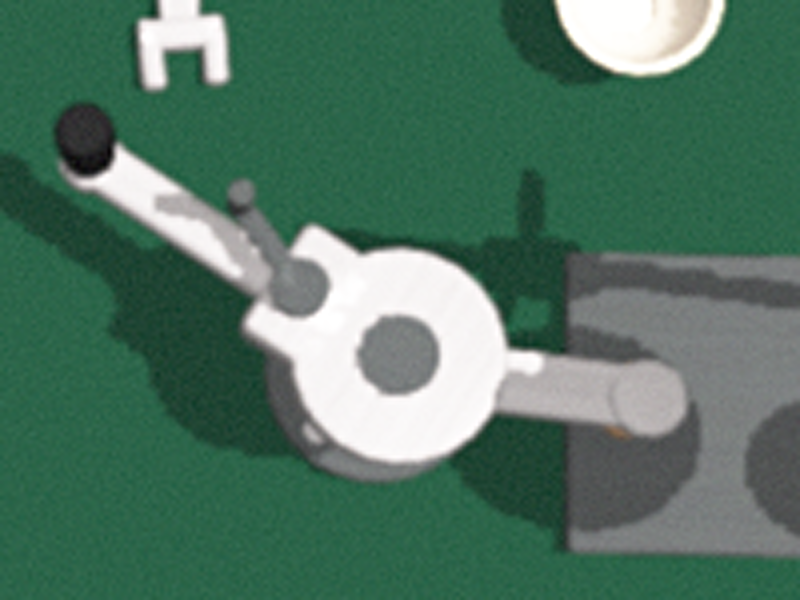

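View pics/s15_c.png

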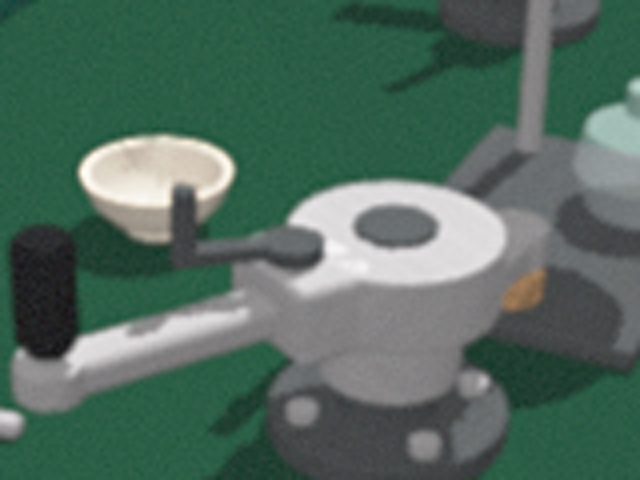

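The nose covers the pad at (648,398) and the lever tab is on the clockwise side at (240,195). The arm is clear of everything. Handing in.

```bash
python3 -c "
from plant import bot
print(bot.close_job())"
```

```text
the job is handed in; nothing more can be done
None
```

The job is done and handed in at about 12.6 s, with the dog's nose over the cork pad and the robot touching nothing.

- **Lever:** I pushed it over to the clockwise side with the shut fingers. Afterwards it measured about 20° (0.34 rad) clockwise, and it was still there in the last picture. The push also turned the handle about 3° clockwise at the end, but the dog did not move.
- **Free-wheel check:** I gripped the peg and swung the handle about 73° anticlockwise. The dog's nose stayed at about -48°, where it started.
- **Driving the dog:** I swung the handle about 74° clockwise, and the dog turned about 48° clockwise after the lost motion. It was never turned towards loosening.
- **Last checks:** After letting go, the dog read -96.35° and the pad -96.4 to -96.6°. The nose centre was about 1–2 mm from the pad centre, which is about the limit of the camera calibration. A sliver of cork shows beside the nose in the top view, as expected from the camera angle. No check failed or disagreed.

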